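Snap the dresser cartridge into its guide

TASK

Fit the dresser cartridge with the orange knob into the grey guide on the bench: lay it at the guide's flared open end, brass tip leading, and slide it fully home against the end stop so that the yellow spring catch is pushed aside and clicks shut behind it. Let go of it there, and leave the cartridge with the blue knob where it lies.

Things in the scene. Friction and masses are not known exactly. Their poses are not given: they have to be found in the camera images.
- cartridge: Steel sled 80 long (x -30 rear to +50 front), 40 wide, 14 thick (mm), 0.33 kg, lying flat; upright round ORANGE knob 24 in diameter, from z 14 to 65, to hold by its upper half; orange stripe near the front; brass tip 8 in diameter out of the front to x +62. Origin: underside, on the knob's axis. +x leads, z up.
- spare: A like cartridge with a BLUE knob and stripe, same sizes and origin. It must stay where it is.
- guide: Fixed. Origin: bench level, centre line; sled enters along +x. Grey bed 260 x 110 x 8 mm, x -175 to 85; open for laying the sled (origin near x -140, z 8) up to the flared mouth, 88 wide at x -111; rails 16 high, channel 48 wide from x -71 to stop at x 70 (20 gap for tip). Red lips, x 48 to 78, tops at z 30, 4 clear over sled: slide in, don't lower in. Home: sled origin x 20, y -4 to 4, z 8.
- catch (a joint): Yellow spring blade 50 mm long, 12 tall, on the guide's +y side, pivoting on an upright pin at guide x -67, y 30; tip leans in to x -21, y 10. Rad: 0 shut (rest); about 0.13 to 0.3 while the sled passes; limit 0.5. It springs back to 0 behind the sled's rear edge in the last 9 mm or so of travel. Sliding in takes about 3 to 10 N.
Things that resemble listed ones, but are neither listed nor needed, are in the scene too. What is shaped like the cartridge but brown, green or purple is not meant.

How it is judged:
By the outcome, as a careful person would: the job done as asked, in the order asked, and still so for the second after the job is handed in, with the robot touching nothing.
It also fails if it takes over 42 s, if anything falls off the work surface, if the arm or the gripper's body presses on something with over 40 N, if the wrist force passes 120 N, or if a joint passes its speed limit or range.

ROBOT

A 6-joint arm with a two-finger parallel gripper is mounted at the origin on the work surface. World frame = base frame: x ahead of the robot, y to its left, z up, the work surface at z = 0. Lengths are in m, angles in rad, forces in N, time in s.
With the tool pointing down it reaches from about 0.275 to 0.725 m from the base axis. Payload 5.6 kg.
Tool frame: the origin (TCP) lies at the very end of the fingers, on their centre line; the grasp point (between the pads) lies 19 mm behind it; z points along the fingers, y is the line along which they close (so a half turn about z gives the same grasp; the last joint's range is limited). The gripper opens to 85 mm and grips with 20 to 120 N. Pads are 22 mm wide; open, the fingers measure 114 mm over their backs; the gripper's body (76 mm by 85 mm) begins 54 mm behind the grasp point. The pads swing forward as they close: fully open they stand 13 mm farther back than shut.
Start: joints at [-0.893, 0.255, 0.108, 0, -1.424, -0.285], TCP at [0.211, -0.508, 0.231] pointing down, gripper open.
Joint ranges: [-2.95, 2.95], [-1.21, 1.97], [-1.09, 1.5], [-2.87, 1.71], [-2.94, -0.07], [-3.05, 3.05]. Speed limits (rad/s): [2.57, 2.57, 3.14, 3.14, 3.14, 3.14].

INTERFACE

Orientations are given as a unit quaternion [x, y, z, w].
In Python, from cell import robot gives the robot as it stands. The module is installed in compiled form; this text tells all that it offers.
- The arm moves only by the tool apply_moves, never from a script. Its argument "steps" is one flat list of numbers, 7 for each row, row after row: the shift along the tool's x, y, z each as a share of 0.2 m, from -1 to 1, then the turn, a rotation vector about the tool's x, y, z each as a share of pi rad, from -1 to 1, then the closure, from -1 (fully open) to 1 (shut). In form: [x, y, z, rx, ry, rz, hand, x, y, z, rx, ry, rz, hand, ...]. A call has 1 to 8 rows; each row shifts and turns the commanded pose from where the row before left it, along the tool's axes as they then stand; what a row does not reach is not made up. A row lasts 1/10 s, in which the tool goes at most 50 mm and 8.59 degrees, less where a joint would pass 70% of its speed; a pose out of reach is approached as far as the arm can. A call with a number of a shift or a turn outside -1 to 1 is refused whole. A call with a gripper value outside its range is refused whole. The fingers move at their own pace and stop on an object; the grip force is fixed at half the most. Time passes only in rows, so rows that do not move let the fingers close. It gives the time, the measured TCP pose, the force, the opening and the grip force at its end, in the units of the state.
- robot.read_state(): the state, without advancing time (a new reading comes with each control period).
- robot.read_camera(name): name is "scene" or "top" or "wrist"; returns a dict with "image" (384x512x3 uint8, red, green, blue), "fx", "fy", "cx", "cy" (pixels), "world_from_camera" (4x4, takes a point from camera to world coordinates); the wrist camera has in their place "T_tool_cam" (4x4, takes a point from camera to tool coordinates, whose origin is the TCP and whose axes are the flange's). Camera axes: x right, y up, looking along -z (the intrinsics and any distortion apply to the point x, -y, -z); pixel columns grow to the right and rows downward; lengths in m; the calibration is good to about 2 mm. The wrist camera is an equidistant fisheye: a pixel r from the principal point sees the ray r / f radians off the axis. A picture is of the moment at which its call begins: read the wrist's pose just before it. There is no depth.
- robot.finish_job(): hands the job in; it is judged then, once.
The state is a dict: "t": time; "joints": joint angles; "qvel": joint speeds; "joint_efforts": joint torques, N m; "tool_pos": TCP position; "tcp_rot": TCP orientation; "ft_force": force on the tool from outside, world axes, zero at the start; "torque": the same for the moment, N m; "width": finger opening in m; "finger_force": force on a finger pad.
Only numpy, scipy, OpenCV 4.12 (cv2) and the standard library are available. Lean on these libraries where they do the work, as an engineer would, in place of code of your own. Each camera call takes 0.05 s, during which the arm holds its last target. There are 200 camera calls.

## Working session

There is one attempt and no reset: what is moved stays moved. The work goes in short steps, Python scripts to look and compute and a tool call to move; the robot and the scene stay as the last step left them, time stands still between calls to the robot, and variables do not carry over. Pictures are saved under pics/ and viewed, at most 10 in all, crops included, and the job is handed in when it is done.

Besides the shell and the picture viewer there is one more tool, called after ">>>" as name(argument=value, ...) on one line, values as JSON. apply_moves: Moves the arm, as the interface text tells. Shift numbers are shares of 0.2 m and turn numbers shares of pi rad, none past 1 either way. Its arguments: {"type":"object","properties":{"steps":{"type":"array","items":{"type":"number"}}},"required":["steps"]}

```bash
mkdir -p pics; python3 - <<'E'
from cell import robot
import cv2,pickle
s=robot.read_state();print({k:s[k] for k in('t','tool_pos','tcp_rot','width')})
d={}
for n in("scene","top"):
    c=robot.read_camera(n);d[n]=c;print(n,c['fx'],c['fy'],c['cx'],c['cy'],c['world_from_camera'],[k for k in c])
    cv2.imwrite(f'pics/{n}0.png',cv2.resize(c['image'][:,:,::-1],(800,600),interpolation=cv2.INTER_CUBIC))
pickle.dump(d,open('d.pkl','wb'))
E
```

```text
{'t': 0.0, 'tool_pos': array([ 0.21038251, -0.50761872,  0.23038472]), 'tcp_rot': array([-1.95112968e-01,  9.80780291e-01,  9.43683688e-04, -2.43292444e-04]), 'width': 0.0852950951694168}
scene 358.800240798835 358.800240798835 259.0490771419851 193.28517592655828 [[-0.86076965 -0.36486806  0.35488999  0.89010846]
 [ 0.50871774 -0.59370071  0.62347873  0.47439468]
 [-0.01678904  0.7172104   0.69665441  0.59077005]
 [ 0.          0.          0.          1.        ]] ['image', 'fx', 'fy', 'cx', 'cy', 'world_from_camera']
top 439.89806166102863 439.89806166102863 251.01110562739655 188.66947007996887 [[ 0.00967745  0.99677496 -0.07966198  0.5400177 ]
 [-0.99993658  0.00918764 -0.00651287 -0.00205976]
 [-0.00575996  0.07971996  0.99680066  1.15967037]
 [ 0.          0.          0.          1.        ]] ['image', 'fx', 'fy', 'cx', 'cy', 'world_from_camera']
```

View pics/top0.png

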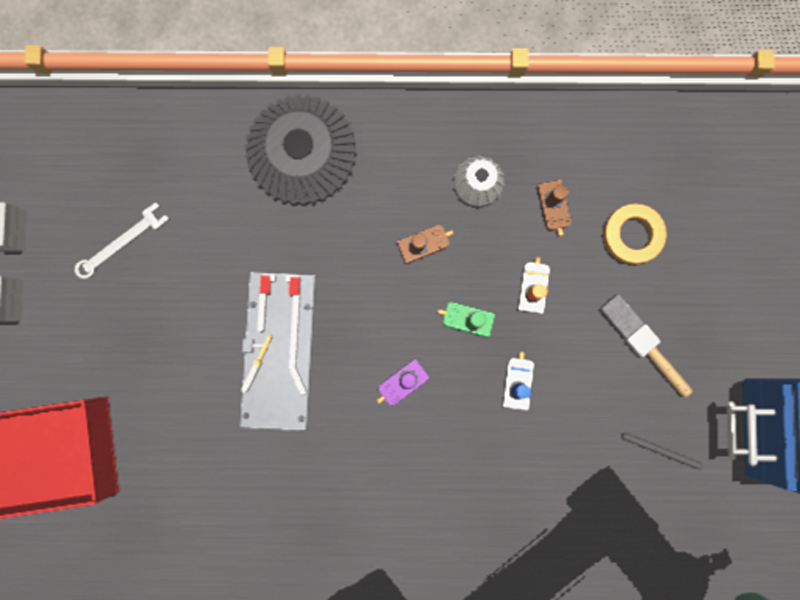

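View pics/scene0.png

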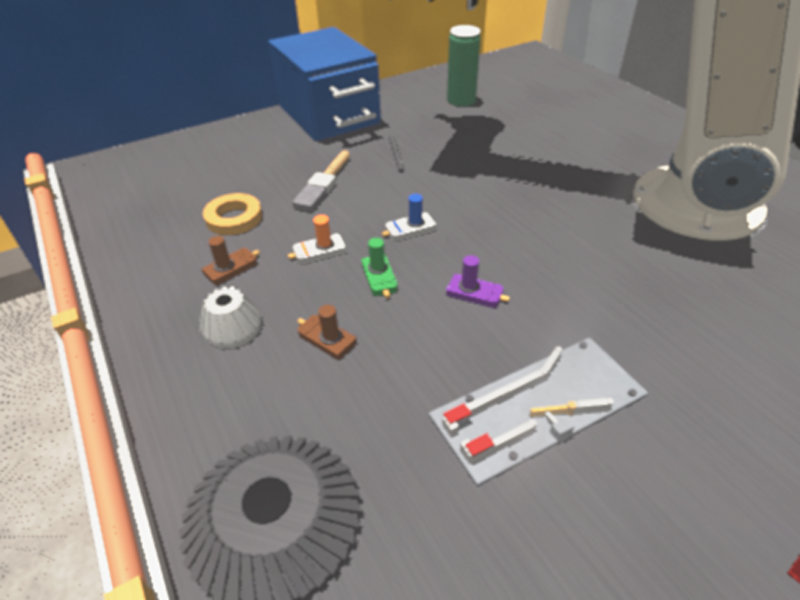

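Top view: orange cartridge at (535,288), tip up. It could be confused with blue (519,385), brown (425,242) and (555,205), green (470,320) or purple (404,383); only the one at (535,288) has an orange knob on a steel sled. The guide runs from the open end (275,428) to the stop end (282,273). Next, close crops.

```bash
python3 - <<'E'
import pickle,cv2,numpy as np
d=pickle.load(open('d.pkl','rb'))
def crop(n,x,y,w,h,k): return cv2.resize(d[n]['image'][y:y+h,x:x+w,::-1],(w*k,h*k),interpolation=cv2.INTER_CUBIC)
a=crop('top',150,168,80,112,5)      # 400x560
b=crop('top',320,160,40,50,7)       # 280x350
c=crop('scene',180,132,50,40,7)     # 350x280
m=np.zeros((600,800,3),np.uint8); m[:560,:400]=a; m[:350,400:680]=b; m[320:600,450:800]=c
cv2.imwrite('pics/m1.png',m)
cv2.imwrite('pics/m2.png',crop('scene',270,212,150,100,5))
E
```

```text
(no output)
```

View pics/m1.png

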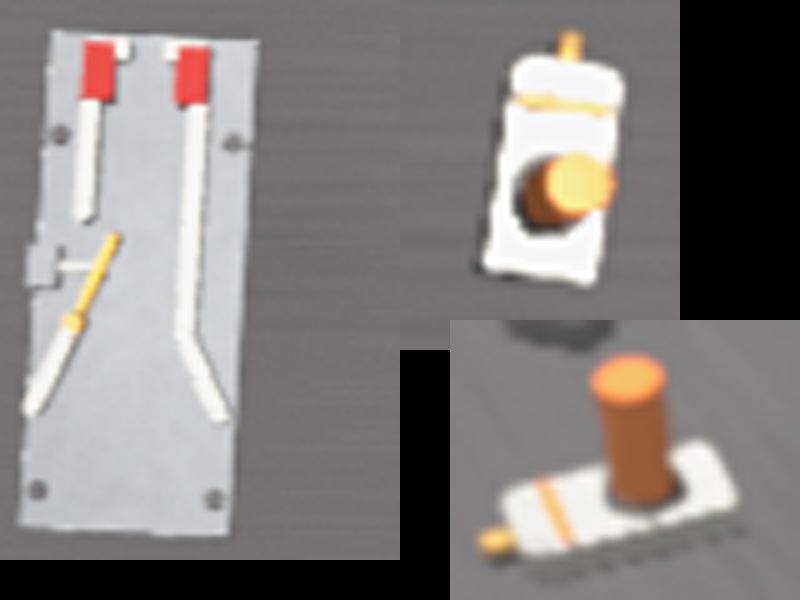

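View pics/m2.png

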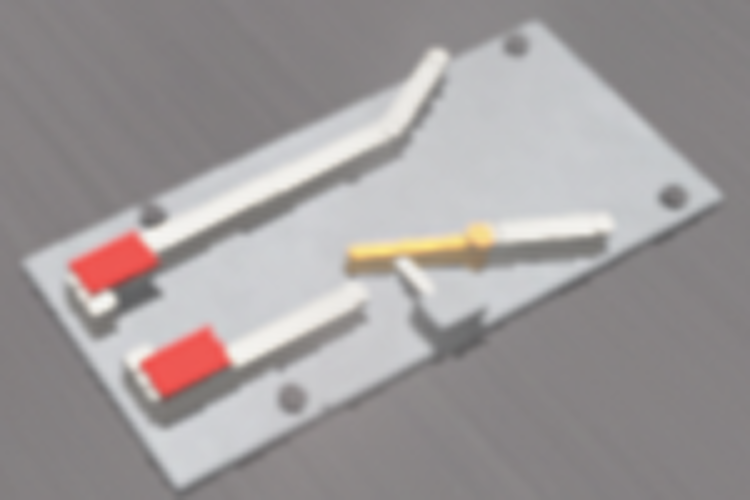

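Crops: orange knob top at m1 (578,184) in the top view and (628,380) in the scene view, orange stripe near the brass tip at (571,35). The guide corners are clear in both views and the catch is on the +y (left) side.

```bash
cat >geo.py <<'E'
import pickle,numpy as np
d=pickle.load(open('d.pkl','rb'))
def ray(n,u,v):
    c=d[n];T=c['world_from_camera'];r=T[:3,:3]@np.array([(u-c['cx'])/c['fx'],-(v-c['cy'])/c['fy'],-1]);return T[:3,3],r/np.linalg.norm(r)
def tri(rs):
    A=0;b=0
    for o,r in rs:
        P=np.eye(3)-np.outer(r,r);A=A+P;b=b+P@o
    x=np.linalg.solve(A,b);return x,max(np.linalg.norm((np.eye(3)-np.outer(r,r))@(x-o)) for o,r in rs)
def onz(o_r,z): o,r=o_r;return o+r*(z-o[2])/r[2]
def nat(p,k,ox,oy,px=0,py=0): return (p[0]-px+.5)/k-.5+ox,(p[1]-py+.5)/k-.5+oy
E
python3 - <<'E'
from geo import *
np.set_printoptions(precision=4,suppress=True)
t=[(50,31),(259,40),(228,536),(20,526)]; s=[(180,490),(22,262),(537,20),(722,195)]
m=[(85,31),(85,-31)]
G=[]
for a,b in zip(t,s):
    ra=ray('top',*nat(a,5,150,168));rb=ray('scene',*nat(b,5,270,212))
    print('guide',*tri([ra,rb]),onz(ra,.008),onz(rb,.008));G.append((onz(ra,.008)+onz(rb,.008))/2)
loc=np.array([(85,55),(85,-55),(-175,-55),(-175,55)])/1e3
G=np.array(G)[:,:2];A=loc-loc.mean(0);B=G-G.mean(0)
th=np.arctan2((A[:,0]*B[:,1]-A[:,1]*B[:,0]).sum(),(A*B).sum());R=np.array([[np.cos(th),-np.sin(th)],[np.sin(th),np.cos(th)]])
o=G.mean(0)-R@loc.mean(0);print('guide pose',o,np.degrees(th),(G-(loc@R.T+o))*1e3)
T=lambda p:ray('top',*nat(p,7,320,160,400,0));S=lambda p:ray('scene',*nat(p,7,180,132,450,320))
print('knob',*tri([T((578,184)),S((628,380))]),onz(T((578,184)),.065),onz(S((628,380)),.065))
print('tip',*tri([T((571,35)),S((482,541))]),onz(T((571,33)),.007))
for p in[(512,58),(622,68),(593,284),(487,268)]:print('sled',onz(T(p),.014))
E
```

```text
guide [0.6705 0.2463 0.0065] 0.0014462874571827204 [0.6692 0.2469 0.008 ] [0.6722 0.246  0.008 ]
guide [0.6666 0.1362 0.0052] 0.001092990789836886 [0.6654 0.1365 0.008 ] [0.6686 0.1372 0.008 ]
guide [0.4078 0.147  0.0065] 0.0011999955423679515 [0.4071 0.1477 0.008 ] [0.41   0.1472 0.008 ]
guide [0.4119 0.2548 0.0066] 0.0014343733974628231 [0.4111 0.2557 0.008 ] [0.4142 0.2544 0.008 ]
guide pose [0.5847 0.1948] -2.118230981255047 [[-1.005  -0.1679]
 [-0.6337  0.1774]
 [ 0.8041  1.1635]
 [ 0.8346 -1.173 ]]
knob [ 0.6384 -0.2304  0.0641] 0.0018470527983282538 [ 0.6367 -0.2293  0.065 ] [ 0.6404 -0.2304  0.065 ]
tip [ 0.6996 -0.2394  0.0102] 0.0020496695115881313 [ 0.6989 -0.2391  0.007 ]
sled [ 0.6883 -0.2156  0.014 ]
sled [ 0.6849 -0.2566  0.014 ]
sled [ 0.6039 -0.2452  0.014 ]
sled [ 0.6095 -0.2058  0.014 ]
```

>>> apply_moves(steps=[0,0,0,0,0,0.042,-1,0,0,0,0,0,0.042,-1,0,0,0,0,0,0.042,-1,0,0,0,0,0,0.042,-1,-0.15,0.13,0.02,0,0,0,-1,-0.15,0.13,0.02,0,0,0,-1,-0.15,0.13,0.02,0,0,0,-1,-0.15,0.13,0.02,0,0,0,-1])

```text
t: 0.9
tool_pos: [0.3443, -0.42, 0.2147]
tcp_rot: [0.068, 0.998, 0.0, -0.0]
ft_force: [-0.3, -0.8, 0.6]
width: 0.0853
finger_force: 0.0
```

>>> apply_moves(steps=[-0.15,0.13,0.03,0,0,0,-1,-0.15,0.13,0.03,0,0,0,-1,-0.15,0.13,0.03,0,0,0,-1,-0.15,0.13,0.03,0,0,0,-1,-0.15,0.13,0.03,0,0,0,-1,-0.15,0.13,0.03,0,0,0,-1,0,0,0,0,0,0,-1,0,0,0,0,0,0,-1])

```text
t: 1.7
tool_pos: [0.543, -0.29, 0.1782]
tcp_rot: [0.067, 0.998, 0.0, -0.001]
ft_force: [-0.4, -0.3, -0.1]
width: 0.0851
finger_force: 0.0
```

```bash
cat >>geo.py <<'E'
from scipy.spatial.transform import Rotation as Rn
def tooldelta(s,tgt,yaw_y):
    """shift (shares) in tool axes and rz (shares) to put the TCP at tgt with tool y at yaw_y degrees"""
    R=Rn.from_quat(s['tcp_rot']).as_matrix();sh=R.T@(np.array(tgt)-s['tool_pos'])/.2
    a=np.degrees(np.arctan2(R[1,1],R[0,1]));dy=(yaw_y-a+180)%360-180
    tilt=Rn.from_matrix(R).as_matrix()[:,2]
    print('t',round(s['t'],2),'pos',s['tool_pos'].round(4),'tool y at',a.round(2),'tilt',tilt[:2].round(4),'shift',sh.round(3),'rz',round(-dy/180,4),'F',s['ft_force'].round(1),'w',round(s['width'],4))
def wray(w,s,u,v):
    x,y=u-w['cx'],v-w['cy'];r=np.hypot(x,y);t=r/w['fx'];k=np.sin(t)/max(r,1e-9)
    c=np.array([x*k,-y*k,-np.cos(t)]);T=w['T_tool_cam'];R=Rn.from_quat(s['tcp_rot']).as_matrix()
    return R@T[:3,3]+s['tool_pos'],R@T[:3,:3]@c
def wpix(w,s,p):
    T=w['T_tool_cam'];R=Rn.from_quat(s['tcp_rot']).as_matrix();c=T[:3,:3].T@(R.T@(np.array(p)-s['tool_pos'])-T[:3,3])
    t=np.arctan2(np.hypot(c[0],c[1]),-c[2]);h=np.hypot(c[0],c[1]);return w['cx']+w['fx']*t*c[0]/h,w['cy']-w['fx']*t*c[1]/h
E
python3 - <<'E'
from cell import robot
from geo import *
import cv2
s=robot.read_state();tooldelta(s,(.638,-.230,.03),82.2)
w=robot.read_camera('wrist');pickle.dump((s,w),open('w1.pkl','wb'));print(w['fx'],w['cx'],w['cy'],w['T_tool_cam'])
print('expect knob top',wpix(w,s,(.638,-.23,.065)))
cv2.imwrite('pics/w1.png',cv2.resize(w['image'][:,:,::-1],(800,600),interpolation=cv2.INTER_CUBIC))
E
```

```text
t 1.7 pos [ 0.543  -0.29    0.1782] tool y at 82.35 tilt [-0.0021  0.0006] shift [-0.432  0.361  0.74 ] rz 0.0009 F [-0.4 -0.3 -0.1] w 0.0851
297.3186396354542 255.40822902132277 192.1055132912325 [[ 5.61184924e-05  9.64255772e-01  2.64973213e-01  6.64385423e-02]
 [ 9.99999580e-01  1.88250911e-04 -8.96847247e-04  9.79507469e-04]
 [-9.14671583e-04  2.64973152e-01 -9.64255356e-01 -1.42508179e-01]
 [ 0.00000000e+00  0.00000000e+00  0.00000000e+00  1.00000000e+00]]
expect knob top (np.float64(325.74019489342675), np.float64(271.1472121234769))
```

View pics/w1.png

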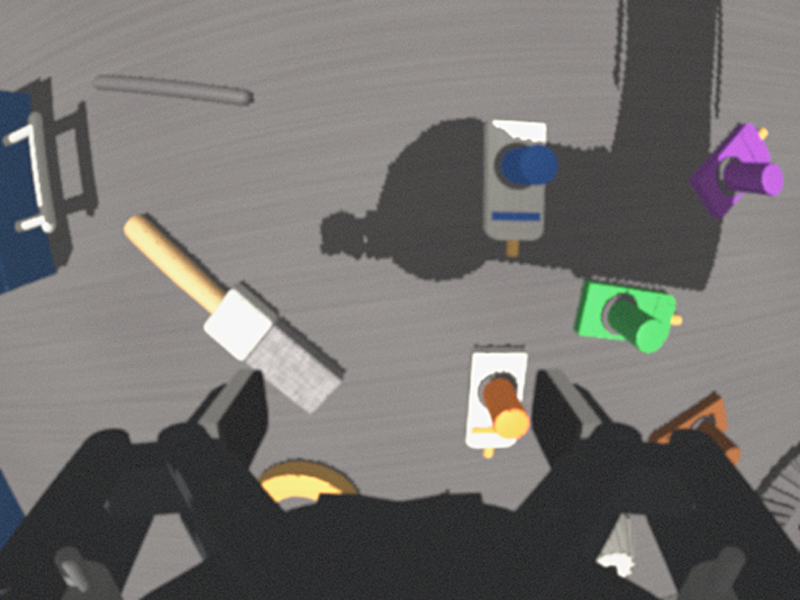

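The wrist view shows the orange knob top at (511,424), about 1 px from the expected spot, with the blue one far off at (528,165). The path down is clear.

>>> apply_moves(steps=[-0.144,0.122,0,0,0,0,-1,-0.144,0.122,0,0,0,0,-1,-0.144,0.122,0,0,0,0,-1,0,0,0.2,0,0,0,-1,0,0,0.2,0,0,0,-1,0,0,0.2,0,0,0,-1,0,0,0.1,0,0,0,-1,0,0,0.04,0,0,0,-1])

```text
t: 2.55
tool_pos: [0.6359, -0.2306, 0.0288]
tcp_rot: [0.068, 0.998, 0.0, -0.002]
ft_force: [0.7, 1.2, 0.1]
width: 0.0854
finger_force: 0.0
```

>>> apply_moves(steps=[0,0,0,0,0,0,1,0,0,0,0,0,0,1,0,0,0,0,0,0,1,0,0,0,0,0,0,1,0,0,0,0,0,0,1,0,0,0,0,0,0,1,0,0,0,0,0,0,1])

```text
t: 3.25
tool_pos: [0.6391, -0.23, 0.0328]
tcp_rot: [0.067, 0.998, -0.0, 0.001]
ft_force: [-0.8, 2.2, 5.3]
width: 0.0231
finger_force: 58.8
```

>>> apply_moves(steps=[0,0,-0.05,0,0,0,1,0,0,-0.15,0,0,0,1,0,0,-0.15,0,0,0,1,0,0,-0.15,0,0,0,1,0,0,0,0,0,0,1,0,0,0,0,0,0,1])

```text
t: 3.85
tool_pos: [0.6381, -0.2296, 0.1313]
tcp_rot: [0.068, 0.998, 0.0, 0.0]
ft_force: [-0.1, -0.3, -4.2]
width: 0.022
finger_force: 59.1
```

```bash
python3 - <<'E'
from cell import robot
from geo import *
import cv2
s=robot.read_state()
O=np.array([.5847,.1948]);a=np.radians(-2.12);R=np.array([[np.cos(a),-np.sin(a)],[np.sin(a),np.cos(a)]])
p=O+R@[-.135,0];print(p,O+R@[.02,0])
tooldelta(s,(*p,.12),87.9)
w=robot.read_camera('wrist');pickle.dump((s,w),open('w2.pkl','wb'))
cv2.imwrite('pics/w2.png',cv2.resize(w['image'][200:384,200:350,::-1],(489,600),interpolation=cv2.INTER_CUBIC))
print(s['finger_force'])
E
```

```text
[0.4497924  0.19979399] [0.60468631 0.19406015]
t 3.85 pos [ 0.6381 -0.2296  0.1313] tool y at 82.25 tilt [0.0003 0.0009] shift [1.223 2.001 0.058] rz -0.0314 F [-0.1 -0.3 -4.2] w 0.022
59.123541712760925
```

View pics/w2.png

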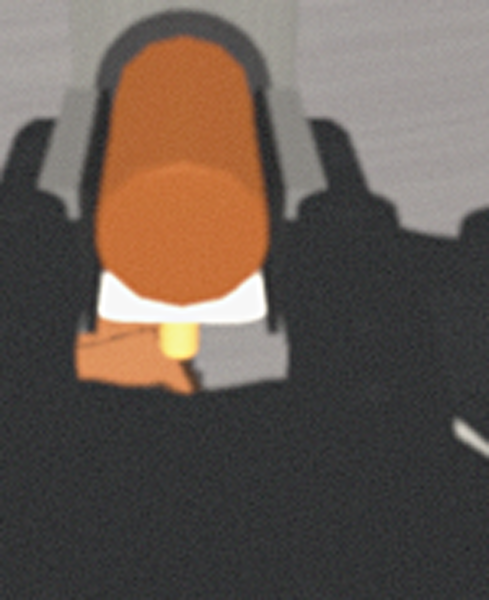

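The crop shows the knob held between the pads at (183,230), with the brass tip almost straight ahead at (179,340).

```bash
python3 - <<'E'
from geo import *
s,w=pickle.load(open('w2.pkl','rb'));R=Rn.from_quat(s['tcp_rot']).as_matrix()
def f(p,tz):
    u,v=(p[0]+.5)/3.26-.5+200,(p[1]+.5)/3.26-.5+200
    o,r=wray(w,s,u,v);o=R.T@(o-s['tool_pos']);r=R.T@r;return (o+r*(tz-o[2])/r[2]).round(4)
print('knobtop',f((183,232),-.032),'tip end',f((179,357),.026),'rear L/R side (any y)',f((70,20),.019),f((298,20),.019),'front L/R top',f((98,318),.019),f((266,318),.019))
E
```

```text
knobtop [ 0.0013  0.0012 -0.032 ] tip end [-0.0648  0.0005  0.026 ] rear L/R side (any y) [ 0.0139 -0.0185  0.019 ] [0.0139 0.0216 0.019 ] front L/R top [-0.0495 -0.0157  0.019 ] [-0.0495  0.0181  0.019 ]
```

>>> apply_moves(steps=[0,0,-0.1,0,0,0,1,0.05,0.083,0,0,0,0,1,0.1,0.167,0,0,0,0,1,0.1,0.167,0,0,0,0,1,0.1,0.167,0,0,0,0,1,0.1,0.167,0,0,0,0,1,0.1,0.167,0,0,0,0,1,0.1,0.167,0,0,0,0,1])

```text
t: 4.7
tool_pos: [0.5366, 0.0037, 0.1494]
tcp_rot: [0.068, 0.998, -0.0, -0.002]
ft_force: [0.4, 1.0, -2.4]
width: 0.0225
finger_force: 59.2
```

>>> apply_moves(steps=[0.1,0.167,0,0,0,0,1,0.1,0.167,0,0,0,0,1,0.1,0.167,0,0,0,0,1,0.1,0.167,0,0,0,0,1,0.1,0.167,0,0,0,0,1,0.1,0.167,0,0,0,-0.0314,1,0,0,0,0,0,0,1,0,0,0,0,0,0,1])

```text
t: 5.5
tool_pos: [0.4455, 0.2174, 0.1499]
tcp_rot: [0.017, 1.0, -0.001, -0.001]
ft_force: [0.1, -0.0, -2.5]
width: 0.0224
finger_force: 59.6
```

```bash
python3 - <<'E'
from cell import robot
from geo import *
import cv2
s=robot.read_state()
tooldelta(s,(.4498,.1998,.05),87.9)
w=robot.read_camera('wrist');pickle.dump((s,w),open('w3.pkl','wb'))
im=cv2.resize(w['image'][134:384,90:423,::-1],(799,600),interpolation=cv2.INTER_CUBIC)
O=np.array([.5847,.1948]);a=np.radians(-2.12);R=np.array([[np.cos(a),-np.sin(a)],[np.sin(a),np.cos(a)]])
for l in[(-.175,.055),(-.175,-.055),(.085,.055),(.085,-.055)]:
    p=O+R@l;u,v=wpix(w,s,(*p,.008));print(l,((u+.5-90)*2.4-.5).round(1),((v+.5-134)*2.4-.5).round(1))
cv2.imwrite('pics/w3.png',im)
E
```

```text
t 5.5 pos [0.4455 0.2174 0.1499] tool y at 88.01 tilt [-0.0026 -0.0019] shift [-0.026 -0.086  0.499] rz 0.0006 F [ 0.1 -0.  -2.5] w 0.0224
(-0.175, 0.055) 489.1 28.7
(-0.175, -0.055) 218.1 29.8
(0.085, 0.055) 463.9 518.1
(0.085, -0.055) 263.4 514.4
```

View pics/w3.png

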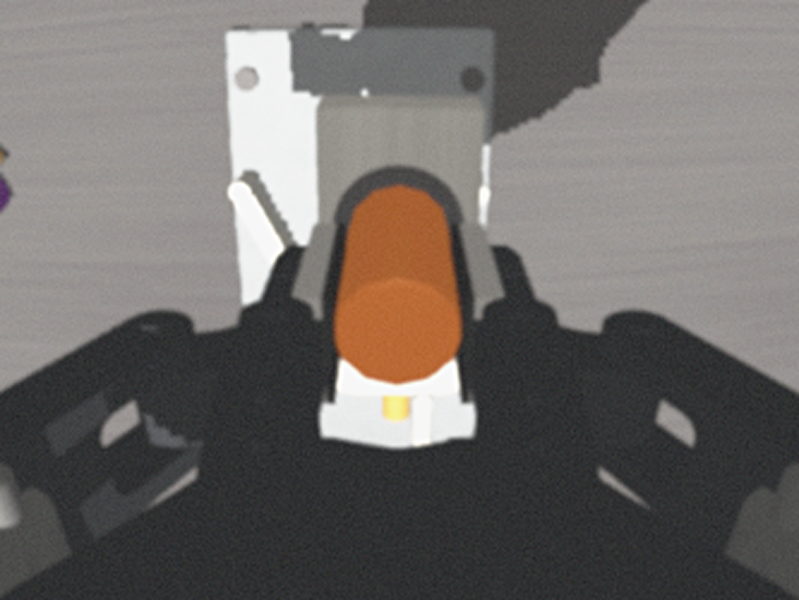

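The wrist view shows the guide's rear corners at (226,30) and (494,30), about 6 crop px right of prediction. Roughly half of that is wrist-camera bias, also seen on the knob, so I aim y about 1 mm farther left. I'll lower in steps, watching the force.

>>> apply_moves(steps=[0,-0.082,0,0,0,0,1,0,0,0.15,0,0,0,1,0,0,0.15,0,0,0,1,0,0,0.15,0,0,0,1,0,0,0.04,0,0,0,1,0,0,0,0,0,0,1,0,0,0,0,0,0,1])

```text
t: 6.25
tool_pos: [0.4473, 0.2008, 0.0546]
tcp_rot: [0.018, 1.0, 0.0, 0.001]
ft_force: [0.2, 0.5, -3.3]
width: 0.0225
finger_force: 59.5
```

>>> apply_moves(steps=[0,0,0.015,0,0,0,1,0,0,0.015,0,0,0,1,0,0,0,0,0,0,1])

```text
t: 6.55
tool_pos: [0.4461, 0.201, 0.0474]
tcp_rot: [0.018, 1.0, 0.0, 0.0]
ft_force: [-0.2, 0.0, -2.2]
width: 0.0225
finger_force: 59.5
```

>>> apply_moves(steps=[0,0,0.01,0,0,0,1,0,0,0,0,0,0,1])

```text
t: 6.75
tool_pos: [0.446, 0.2009, 0.0452]
tcp_rot: [0.018, 1.0, -0.0, -0.0]
ft_force: [0.6, 0.4, -3.4]
width: 0.0228
finger_force: 59.5
```

>>> apply_moves(steps=[0,0,0.01,0,0,0,1,0,0,0,0,0,0,1])

```text
t: 6.95
tool_pos: [0.446, 0.2008, 0.043]
tcp_rot: [0.018, 1.0, -0.0, -0.0]
ft_force: [-0.1, 0.5, -2.2]
width: 0.0225
finger_force: 59.5
```

>>> apply_moves(steps=[0,0,0.01,0,0,0,1,0,0,0,0,0,0,1])

```text
t: 7.15
tool_pos: [0.446, 0.2008, 0.041]
tcp_rot: [0.018, 1.0, -0.0, -0.0]
ft_force: [0.1, -0.3, -3.0]
width: 0.0226
finger_force: 59.5
```

>>> apply_moves(steps=[0,0,0.007,0,0,0,1,0,0,0,0,0,0,1])

```text
t: 7.35
tool_pos: [0.4461, 0.201, 0.0408]
tcp_rot: [0.018, 1.0, 0.0, 0.0]
ft_force: [-3.8, -0.1, 6.0]
width: 0.0224
finger_force: 60.8
```

>>> apply_moves(steps=[0,0,0.005,0,0,0,1,0,0,0,0,0,0,1])

```text
t: 7.55
tool_pos: [0.4461, 0.201, 0.0407]
tcp_rot: [0.018, 1.0, 0.0, 0.0]
ft_force: [-7.5, -0.2, 14.3]
width: 0.0221
finger_force: 61.7
```

The sled is laid on the bed: contact at TCP z 0.0408. I'll ease off the press, then slide in.

>>> apply_moves(steps=[0,0,-0.007,0,0,0,1,-0.03,0,0,0,0,0,1,-0.05,0,0,0,0,0,1,-0.05,0,0,0,0,0,1,-0.05,0,0,0,0,0,1,0,0,0,0,0,0,1])

```text
t: 8.15
tool_pos: [0.484, 0.1999, 0.0408]
tcp_rot: [0.018, 1.0, 0.0, 0.001]
ft_force: [2.8, -1.2, 1.8]
width: 0.0226
finger_force: 60.2
```

>>> apply_moves(steps=[-0.05,0,0,0,0,0,1,-0.05,0,0,0,0,0,1,-0.05,0,0,0,0,0,1,0,0,0,0,0,0,1])

```text
t: 8.55
tool_pos: [0.5099, 0.197, 0.0409]
tcp_rot: [0.018, 1.0, -0.001, -0.002]
ft_force: [-12.3, -3.2, 14.5]
width: 0.0223
finger_force: 61.4
```

>>> apply_moves(steps=[0,0,-0.005,0,0,0,1,0,0,0,0,0,0,1])

```text
t: 8.75
tool_pos: [0.51, 0.197, 0.041]
tcp_rot: [0.018, 1.0, -0.001, -0.002]
ft_force: [-6.8, -3.2, 6.4]
width: 0.0223
finger_force: 60.6
```

>>> apply_moves(steps=[-0.03,0,0,0,0,0,1,-0.03,0,0,0,0,0,1,0,0,0,0,0,0,1])

```text
t: 9.05
tool_pos: [0.5217, 0.1962, 0.041]
tcp_rot: [0.018, 1.0, -0.002, -0.003]
ft_force: [-9.2, -3.9, 8.7]
width: 0.0225
finger_force: 60.7
```

>>> apply_moves(steps=[-0.04,0,-0.002,0,0,0,1,-0.04,0,0,0,0,0,1,-0.04,0,0,0,0,0,1,0,0,0,0,0,0,1])

```text
t: 9.45
tool_pos: [0.5472, 0.1954, 0.0409]
tcp_rot: [0.018, 1.0, -0.002, -0.002]
ft_force: [-2.3, -5.7, 1.9]
width: 0.0224
finger_force: 59.9
```

>>> apply_moves(steps=[-0.04,0,0,0,0,0,1,-0.04,0,0,0,0,0,1,-0.04,0,0,0,0,0,1,0,0,0,0,0,0,1])

```text
t: 9.85
tool_pos: [0.5714, 0.1945, 0.041]
tcp_rot: [0.018, 1.0, -0.002, -0.001]
ft_force: [-2.3, -5.0, 1.9]
width: 0.0223
finger_force: 59.9
```

>>> apply_moves(steps=[-0.04,0,0,0,0,0,1,-0.04,0,0,0,0,0,1,-0.03,0,0,0,0,0,1,0,0,0,0,0,0,1])

```text
t: 10.25
tool_pos: [0.5931, 0.1938, 0.041]
tcp_rot: [0.018, 1.0, -0.002, -0.002]
ft_force: [-2.4, -4.9, 1.8]
width: 0.0223
finger_force: 60.2
```

>>> apply_moves(steps=[-0.025,0,0,0,0,0,1,-0.025,0,0,0,0,0,1,0,0,0,0,0,0,1])

```text
t: 10.55
tool_pos: [0.6045, 0.1953, 0.041]
tcp_rot: [0.018, 1.0, 0.0, 0.0]
ft_force: [-0.1, 0.1, -3.1]
width: 0.0226
finger_force: 59.8
```

The side force has dropped to 0, so the catch has snapped shut. I'll push on to the stop.

>>> apply_moves(steps=[-0.01,0,0,0,0,0,1,0,0,0,0,0,0,1])

```text
t: 10.75
tool_pos: [0.6052, 0.1952, 0.0412]
tcp_rot: [0.018, 1.0, -0.0, -0.001]
ft_force: [-3.8, 0.1, -1.4]
width: 0.0225
finger_force: 60.0
```

>>> apply_moves(steps=[-0.01,0,0,0,0,0,1,0,0,0,0,0,0,1])

```text
t: 10.95
tool_pos: [0.6054, 0.1951, 0.0413]
tcp_rot: [0.018, 1.0, -0.0, -0.002]
ft_force: [-10.0, 1.4, 3.6]
width: 0.0225
finger_force: 60.6
```

>>> apply_moves(steps=[0.007,0,0.003,0,0,0,1,0,0,0,0,0,0,-1,0,0,0,0,0,0,-1,0,0,0,0,0,0,-1,0,0,0,0,0,0,-1,0,0,0,0,0,0,-1,0,0,0,0,0,0,-1])

```text
t: 11.65
tool_pos: [0.6068, 0.1951, 0.0411]
tcp_rot: [0.018, 1.0, 0.0, 0.0]
ft_force: [-0.1, 0.3, -0.0]
width: 0.0853
finger_force: 0.0
```

>>> apply_moves(steps=[0,0,-0.1,0,0,0,-1,0,0,-0.2,0,0,0,-1,0,0,-0.2,0,0,0,-1,0,0,-0.2,0,0,0,-1,0.2,0,0,0,0,0,-1,0.2,0,0,0,0,0,-1,0.2,0,0,0,0,0,-1,0,0,0,0,0,0,-1])

```text
t: 12.45
tool_pos: [0.4828, 0.199, 0.1815]
tcp_rot: [0.017, 1.0, 0.0, -0.001]
ft_force: [1.0, 1.2, 0.6]
width: 0.0854
finger_force: 0.0
```

```bash
python3 - <<'E'
from cell import robot
from geo import *
import cv2
s=robot.read_state();print(s['tool_pos'],s['width'],s['t'])
w=robot.read_camera('wrist');t=robot.read_camera('top');c=robot.read_camera('scene')
k=lambda im,x,y,ww,h,o:cv2.resize(im[y:y+h,x:x+ww,::-1],o,interpolation=cv2.INTER_CUBIC)
m=np.zeros((600,800,3),np.uint8);m[:,:400]=k(w['image'],150,130,160,240,(400,600));m[:300,400:]=k(c['image'],260,200,160,120,(400,300));m[300:,400:]=k(t['image'],130,150,240,180,(400,300))
cv2.imwrite('pics/m3.png',m)
E
```

```text
[0.48276293 0.19896339 0.18152652] 0.08537360127662347 12.45
```

View pics/m3.png

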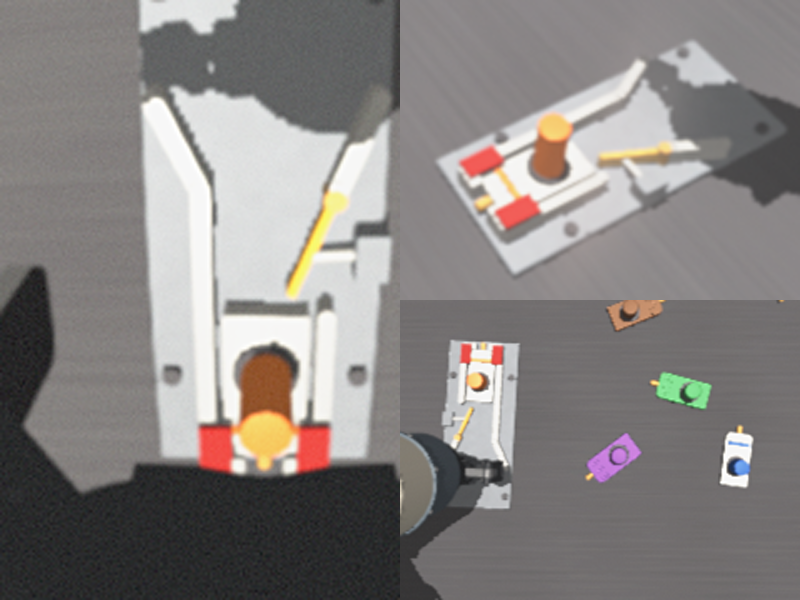

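The check picture shows the sled straight in the channel under the red lips, with its tip in the stop gap at (482,203). The yellow catch leans in behind the rear edge at (292,292), and the blue cartridge is where it was. I'm handing in.

```bash
python3 -c "
from cell import robot
print(robot.finish_job())"
```

```text
the job is handed in; nothing more can be done
None
```

The orange-knob cartridge is fully home against the guide's end stop with the catch shut behind it. It is released, the blue one was left where it lay, and the job was handed in at about 12.6 s.

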